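Square an enclosure into the marking-out jig

TASK

Push the large metal enclosure along the bench into the corner jig, until one of its long sides lies flat against the long back rail and one end lies against the short end stop, ready for marking out. Only push it with the fingers: do not lift or tip it, and leave the other things on the bench, the small enclosure included, where they are. Finish with the hand clear of it.

Things in the scene. Friction and masses are not known exactly. Their poses are not given: they have to be found in the camera images.
- enclosure: large enclosure: closed, bare die-cast aluminium box lying lid up, 95 mm (its x) by 125 mm (its y) by 42 mm high, 0.3 to 0.6 kg, loose (a push of 2 to 8 N slides it). Origin at the centre of its underside, z up. Either way round will do. It starts on the -y side of the jig, its long side turned up to 27 degrees from the back rail
- jig: corner jig: two steel rails 26 mm high, 10 mm thick, fixed to the bench. Origin at the inner corner at bench height, z up. x points square into the back rail (inner face x = 0, from y = -150 to 10 mm), within 7 degrees of straight away from the robot; y points square into the end stop (inner face y = 0, from x = -90 to 10 mm). 5 mm high feet behind the rails, to x = 44 and y = 44 mm
- jig_seat (a point): the point on the bare bench inside the jig, at x = -47.5 mm, y = -62.5 mm from its corner, where the enclosure's origin comes when it is fully seated; axes as the jig's. The seated enclosure's x axis is parallel to the jig's x axis
- small_enclosure: small die-cast aluminium box of the same look, 45 mm (x) by 64 mm (y) by 30 mm high, to be left alone; origin at the centre of its underside
- spool: plain grey solder spool standing upright, 54 mm across, 40 mm high, to be left alone; origin at the centre of its underside
- flux_jar: small jar with a black cap, 44 mm across, 45 mm high, to be left alone; origin at the centre of its underside
- screwdriver: screwdriver lying on the bench, 150 mm long along its x axis, handle at its -x end, 26 mm high, to be left alone; origin under its middle
- multimeter: green multimeter lying flat, 180 mm (x) by 88 mm (y) by 51 mm high, to be left alone; origin at the centre of its underside
- heatsink: finned aluminium heatsink, 50 mm (x) by 60 mm (y) by 28 mm high, to be left alone; origin at the centre of its underside
Not all that is in view belongs to the job. Leave any red look-alike of the enclosure alone.

How it is judged:
At the end, for the whole second after the job is handed in: The large enclosure rests flat on the bench inside the corner, its centre within 4 mm of the fully seated place in both jig directions, its long side within 0.04 rad (about 2 degrees) of parallel to the back rail, at rest and untouched; the other things are within 20 mm of where they stood (x of enclosure in the frame of jig between -0.0515 and -0.0435 m and y of enclosure in the frame of jig between -0.0665 and -0.0585 m and angle between the x axis of enclosure and the x axis of jig, either way round below 0.04 rad and height (world z) of enclosure below 0.004 m and angle between enclosure's own z axis and vertical below 0.04 rad and linear speed of enclosure below 0.01 m/s and distance of each of small_enclosure, spool, flux_jar, screwdriver, multimeter, heatsink from where it was at the start of the episode below 0.02 m).
It fails at once if the large enclosure is lifted off the bench or tipped (height (world z) of enclosure above 0.01 m or angle between enclosure's own z axis and vertical above 0.15 rad).
It fails at once if one of the other things on the bench is moved more than 20 mm (distance of any of small_enclosure, spool, flux_jar, screwdriver, multimeter, heatsink from where it was at the start of the episode above 0.02 m).
It also fails if it takes over 67 s, if anything falls off the work surface, if the arm or the gripper's body presses on something with over 40 N, if the wrist force passes 120 N, or if a joint passes its speed limit or range.

ROBOT

A 6-joint arm with a two-finger parallel gripper is mounted at the origin on the work surface. World frame = base frame: x ahead of the robot, y to its left, z up, the work surface at z = 0. Lengths are in m, angles in rad, forces in N, time in s.
With the tool pointing down it reaches from about 0.425 to 0.95 m from the base axis. Payload 3.5 kg.
Tool frame: the origin (TCP) lies at the very end of the fingers, on their centre line; the grasp point (between the pads) lies 19 mm behind it (ctrl.pinch_z is the distance from the TCP to the grasp point, in m); z points along the fingers, y is the line along which they close (so a half turn about z gives the same grasp; the last joint's range is limited). The gripper opens to 85 mm and grips with 20 to 120 N. Pads are 22 mm wide; open, the fingers measure 114 mm over their backs; the gripper's body (76 mm by 85 mm) begins 54 mm behind the grasp point. The pads swing forward as they close: fully open they stand 13 mm farther back than shut.
Start: joints at [-1.494, 0.286, 1.577, -0, 1.279, -0.15], TCP at [0.152, -0.658, 0.231] pointing down, gripper open.
Joint ranges: [-2.77, 2.77], [-0.9, 2.22], [0.21, 2.48], [-1.53, 4.67], [0.24, 2.81], [-2.84, 2.84]. Speed limits (rad/s): [2.79, 2.79, 3.14, 3.14, 3.14, 3.14].

INTERFACE

Orientations are given as a unit quaternion [x, y, z, w].
In Python, from plant import ctrl gives the robot as it stands. The module is installed in compiled form; this text tells all that it offers.
- The arm moves only by the shell command python3 -m crank 'ROWS' [OPENING] [FORCE]. ROWS is JSON, a list of rows, each a list of 6 numbers: the shift along the tool's x, y, z in cm, then the turn, a rotation vector about the tool's x, y, z in rad. In form: [[tx, ty, tz, rx, ry, rz], ...]. A call has 1 to 10 rows; each row is the pose to reach, as a shift and turn from the pose commanded when the call began, along the tool's axes at that moment; what a row does not reach only later rows make up. A row lasts 1/10 s, in which the tool goes at most 50 mm and 8.59 degrees, less where a joint would pass 70% of its speed; a pose out of reach is approached as far as the arm can. A call with a gripper value outside its range is refused whole. OPENING is the opening, from 0 (shut) to 1 (fully open), set as the call begins (- or left out, the last holds). The fingers move at their own pace and stop on an object; FORCE is the grip in N (left out, the last holds). Time passes only in rows, so rows that repeat a pose let the fingers close. It gives the time, the measured TCP pose, the force, the opening and the grip force at its end, in the units of the state.
- ctrl.get_state(): the state, without advancing time (a new reading comes with each control period).
- ctrl.read_camera(name): name is "scene" or "top"; returns (picture, depth): 420x560x3 uint8, blue, green, red; 420x560 float32, m along the optical axis (not along the pixel's ray), 0 where there is no reading.
- ctrl.camera_info(name): a dict with "K" (3x3 intrinsics, pixels), "origin" and "orientation" of the camera in the world. Camera axes: x right, y down, z forward; pixel columns grow to the right and rows downward; lengths in m; the calibration is good to about 2 mm. A picture is of the moment at which its call begins. camera_info takes no time and is no camera call.
- ctrl.sign_off(): hands the job in; it is judged then, once.
The state is a dict: "time": time; "qpos": joint angles; "dq": joint speeds; "joint_efforts": joint torques, N m; "eef_pos": TCP position; "tcp_rot": TCP orientation; "contact_force": force on the tool from outside, world axes, zero at the start; "wrist_torque": the same for the moment, N m; "opening": opening from 0.0 (shut) to 1.0 (fully open); "finger_force": force on a finger pad.
Only numpy, scipy, OpenCV 4.12 (cv2) and the standard library are available. Lean on these libraries where they do the work, as an engineer would, in place of code of your own. Each camera call takes 0.05 s, during which the arm holds its last target. There are 200 camera calls.

## Working session

There is one attempt and no reset: what is moved stays moved. The work goes in short steps, Python scripts to look and compute and a shell command to move; the robot and the scene stay as the last step left them, time stands still between calls to the robot, and variables do not carry over. Pictures are saved under pics/ and viewed, at most 10 in all, crops included, and the job is handed in when it is done.

```bash
mkdir -p pics
cat > h.py <<'E'
import numpy as np,cv2
from scipy.spatial.transform import Rotation as R
from plant import ctrl
def cam(n):
    i=ctrl.camera_info(n); return np.array(i["K"]),np.array(i["origin"]),R.from_quat(i["orientation"]).as_matrix() if np.size(i["orientation"])==4 else np.array(i["orientation"])
def at_z(n,u,v,z):
    K,o,M=cam(n); d=M@np.linalg.inv(K)@[u,v,1]; return o+d*(z-o[2])/d[2]
def cloud(n,depth):
    K,o,M=cam(n); v,u=np.mgrid[:depth.shape[0],:depth.shape[1]]
    p=np.stack([u,v,np.ones_like(u)],-1)@np.linalg.inv(K).T*depth[...,None]
    return p@M.T+o
def proj(n,P):
    K,o,M=cam(n); q=(np.atleast_2d(P)-o)@M@K.T; return q[:,:2]/q[:,2:]
E
python3 - <<'E'
from h import *
for n in("scene","top"):
    p,d=ctrl.read_camera(n); cv2.imwrite(f"pics/{n}0.png",p); np.save(n+"0.npy",d); K,o,M=cam(n); print(n,K.tolist(),o,M.round(3).tolist())
s=ctrl.get_state(); print(s)
E
```

```text
scene [[414.8500481974993, 0.0, 275.9189077980294], [0.0, 414.8500481974993, 209.80992399578574], [0.0, 0.0, 1.0]] [ 0.98627812 -0.75211824  0.85995979] [[0.852, 0.384, -0.357], [0.524, -0.609, 0.596], [0.012, -0.694, -0.72]]
top [[399.83940889485234, 0.0, 279.86643530377467], [0.0, 399.83940889485234, 214.64127319925493], [0.0, 0.0, 1.0]] [ 0.36991368 -0.0653829   1.15272061] [[-0.022, -0.985, 0.171], [-1.0, 0.023, 0.002], [-0.006, -0.171, -0.985]]
{'time': 0.1, 'qpos': array([-1.49402030e+00,  2.87087688e-01,  1.57801736e+00,  6.49116258e-07,
        1.27858684e+00, -1.50004199e-01]), 'dq': array([ 1.52938693e-03, -6.82500169e-06, -4.34938845e-03, -1.17180433e-03,
        9.78347805e-05, -7.36213177e-04]), 'joint_efforts': array([ 1.10431050e-03, -4.07292151e+01, -2.93698525e+01, -1.27864773e-04,
        3.39191589e-03,  6.58582437e-06]), 'eef_pos': array([ 0.15174883, -0.65712176,  0.23008558]), 'tcp_rot': array([ 9.93577690e-01,  1.13147129e-01,  3.87327141e-05, -1.04890317e-03]), 'contact_force': array([ 0.09393183,  1.27107401, -0.04921272]), 'wrist_torque': array([ 0.00644795, -0.05265481,  0.00571365]), 'finger_force': 0.0, 'opening': 1.001136247324347}
```

View pics/top0.png

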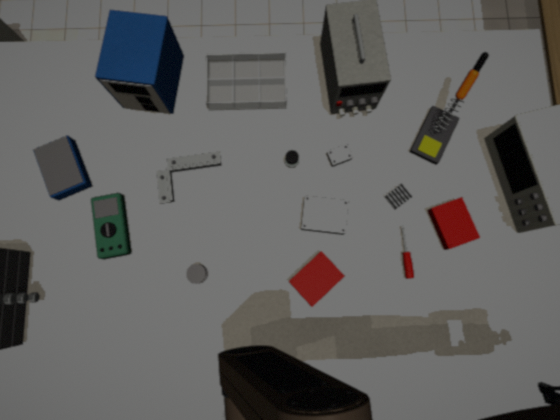

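View pics/scene0.png

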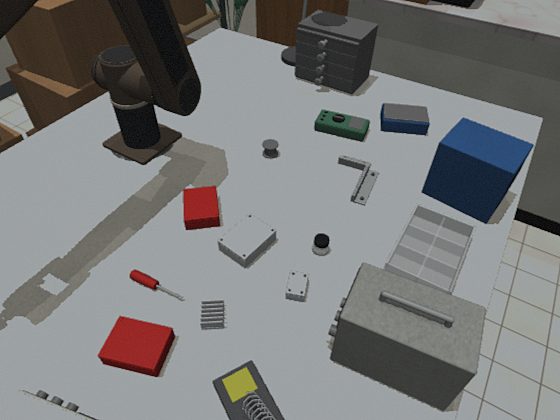

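Candidates in top view: bare large box (325,215), bare small box (339,155), red boxes (317,279) and (454,223), heatsink (398,196). The description points to (325,215). The jig is at (160–220, 150–200), the jar at (292,157) and the spool at (197,273).

Run:
```python
from h import *
p=cv2.imread("pics/top0.png"); s=cv2.imread("pics/scene0.png")
a=cv2.resize(p[135:255,140:380],None,fx=3.3,fy=3.3,interpolation=cv2.INTER_CUBIC)
cv2.imwrite("pics/c1.png",a[:590])
for n in("top","scene"):
    c=cloud(n,np.load(n+"0.npy")); z=c[...,2]
    def box(name,x0,x1,y0,y1,z0,z1):
        m=(c[...,0]>x0)&(c[...,0]<x1)&(c[...,1]>y0)&(c[...,1]<y1)&(z>z0)&(z<z1)
        q=c[m]
        if len(q)<10: print(n,name,len(q));return
        r=cv2.minAreaRect(q[:,:2].astype(np.float32)); print(n,name,len(q),"c",np.round(r[0],4),"size",np.round(r[1],4),"ang",round(r[2],2),"z",np.median(q[:,2]).round(4), cv2.boxPoints(r).round(3).tolist())
    e=at_z("top",325,215,.042)[:2]; 
    box("enc",e[0]-.09,e[0]+.09,e[1]-.1,e[1]+.1,.03,.055)
    for k,(u,w),h in(("small",(339,155),.03),("jar",(292,157),.045),("spool",(197,273),.04),("red",(317,279),.04)):
        e=at_z("top",u,w,h)[:2]; box(k,e[0]-.06,e[0]+.06,e[1]-.06,e[1]+.06,.015,.06)
    a_=at_z("top",195,160,.026)[:2]; print(a_); box("jigtop",a_[0]-.12,a_[0]+.06,a_[1]-.1,a_[1]+.12,.018,.035)
for q in((302,197),(349,199),(345,234),(301,231)): print(q,at_z("top",*q,.042).round(4))
```

```text
top enc 1486 c [ 0.5628 -0.1883] size [0.1255 0.0956] ang 82.07 z 0.042 [[0.5070000290870667, -0.24400000274181366], [0.6010000109672546, -0.25699999928474426], [0.6190000176429749, -0.13300000131130219], [0.5239999890327454, -0.11999999731779099]]
top small 357 c [ 0.7425 -0.2403] size [0.0462 0.0648] ang 19.82 z 0.0299 [[0.7099999785423279, -0.21799999475479126], [0.7319999933242798, -0.27900001406669617], [0.7749999761581421, -0.2630000114440918], [0.753000020980835, -0.20200000703334808]]
top jar 193 c [ 0.7328 -0.0986] size [0.0404 0.0395] ang 32.05 z 0.0443 [[0.7049999833106995, -0.09300000220537186], [0.7260000109672546, -0.12600000202655792], [0.7599999904632568, -0.10499999672174454], [0.7390000224113464, -0.07100000232458115]]
top spool 294 c [0.4059 0.1751] size [0.0507 0.0495] ang 88.65 z 0.0398 [[0.38100001215934753, 0.15000000596046448], [0.4300000071525574, 0.14900000393390656], [0.4309999942779541, 0.20000000298023224], [0.38199999928474426, 0.20100000500679016]]
top red 1420 c [ 0.3843 -0.1577] size [0.0951 0.1245] ang 40.81 z 0.0419 [[0.30799999833106995, -0.1420000
[... 1381 characters left out ...]
4043, 0.20800000429153442]]
scene red 1064 c [ 0.3846 -0.1606] size [0.0939 0.1301] ang 41.29 z 0.0411 [[0.3059999942779541, -0.14300000667572021], [0.3919999897480011, -0.23999999463558197], [0.46299999952316284, -0.17800000309944153], [0.37700000405311584, -0.08100000023841858]]
[0.73442336 0.18277791]
scene jigtop 248 c [0.6752 0.182 ] size [0.099  0.1639] ang 7.46 z 0.0247 [[0.6159999966621399, 0.25699999928474426], [0.6370000243186951, 0.09399999678134918], [0.7350000143051147, 0.10700000077486038], [0.7139999866485596, 0.27000001072883606]]
(302, 197) [ 0.6126 -0.1266  0.042 ]
(349, 199) [ 0.6037 -0.2596  0.042 ]
(345, 234) [ 0.5042 -0.2433  0.042 ]
(301, 231) [ 0.5154 -0.1208  0.042 ]
```

View pics/c1.png

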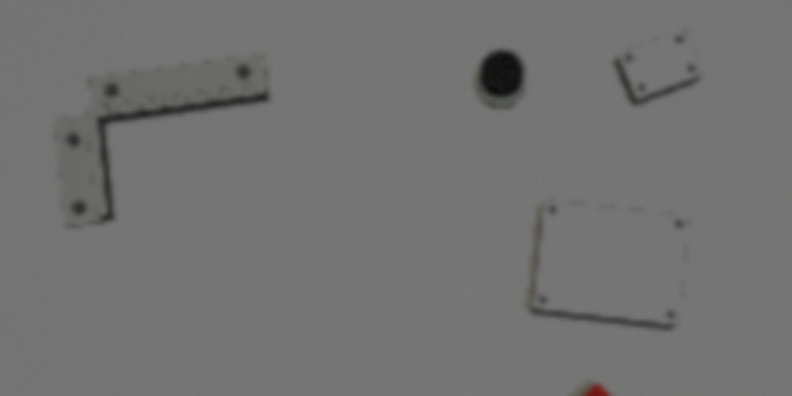

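Top crop: the plain aluminium box with corner screws centred near (325,215) is the one. Red and small boxes are excluded, and the jig's inner corner is at about (171,171). Both views put the box top at 42 mm.

Plan: push the -y end with two fingers along a gentle arc that turns the box +15°, then push +x to the rail, then +y to the stop.

```bash
cat >> h.py <<'E'
JA=np.radians(6.9); EX=np.array([np.cos(JA),np.sin(JA)]); EY=np.array([-EX[1],EX[0]]); JC=np.array([.7068,.2577])
def delta(x,y,z,tooly_deg):
    s=ctrl.get_state(); M=R.from_quat(s["tcp_rot"]).as_matrix(); a=np.radians(tooly_deg)
    ty=np.array([np.cos(a),np.sin(a),0]); tz=np.array([0,0,-1.]); T=np.stack([np.cross(ty,tz),ty,tz],1)
    print("shift cm",(M.T@(np.array([x,y,z])-s["eef_pos"])*100).round(2),"turn",R.from_matrix(M.T@T).as_rotvec().round(3))
def enc(n,c0):
    p,d=ctrl.read_camera(n); c=cloud(n,d); z=c[...,2]
    q=c[(np.hypot(c[...,0]-c0[0],c[...,1]-c0[1])<.1)&(z>.036)&(z<.048)][:,:2].astype(np.float32)
    r=cv2.minAreaRect(q); b=cv2.boxPoints(r); e=b[1]-b[0]; f=b[2]-b[1]; e=e if np.hypot(*e)>np.hypot(*f) else f
    yaw=(np.degrees(np.arctan2(e[1],e[0])))%180-90; w=np.array(r[0])-JC
    print(n,len(q),"c",np.round(r[0],4),"size",np.round(r[1],4),"yaw",round(yaw,2),"jig xy",(w@EX).round(4),(w@EY).round(4)); return p
E
python3 -c "
from h import *
delta(.550,-.285,.15,-7.9);delta(.550,-.285,.012,-7.9)"
```

```text
shift cm [ 47.17 -27.29   8.08] turn [-0.002 -0.002 -1.206]
shift cm [ 47.17 -27.26  21.88] turn [-0.002 -0.002 -1.206]
```

```bash
python3 -m crank '[[4,-2.3,0,0,0,-0.12],[9,-5,0,0,0,-0.25],[14,-8,0,0,0,-0.38],[19,-11,2,0,0,-0.5],[24,-14,4,0,0,-0.63],[29,-17,6,0,0,-0.76],[34,-20,8,0,0,-0.9],[39,-23,8,0,0,-1.03],[43,-25,8,0,0,-1.12],[47.2,-27.3,8,0,0,-1.206]]' 0.55; python3 -m crank '[[0,0,0,0,0,0],[0,0,0,0,0,0]]'
python3 -c "
from h import *
delta(.550,-.285,.012,-7.9)
p=enc('top',(.563,-.19)); cv2.imwrite('pics/t1.png',p)
p=enc('scene',(.563,-.19))"
```

```text
time: 1.1
eef_pos: [0.5066, -0.3233, 0.1535]
tcp_rot: [0.753, 0.658, -0.0, -0.001]
contact_force: [-0.0, -0.9, -0.0]
opening: 0.551
finger_force: 0.0
time: 1.3
eef_pos: [0.5064, -0.3241, 0.154]
tcp_rot: [0.753, 0.658, -0.0, -0.001]
contact_force: [0.5, 0.9, 0.3]
opening: 0.551
finger_force: 0.0
shift cm [ 4.46  3.81 14.2 ] turn [-0.001 -0.     0.002]
top 1459 c [ 0.563  -0.1883] size [0.1252 0.0955] yaw -7.97 jig xy -0.1963 -0.4254
scene 1392 c [ 0.5623 -0.1909] size [0.1267 0.0974] yaw -7.27 jig xy -0.1974 -0.428
```

```bash
python3 -m crank '[[2,3.8,0,0,0,0],[4.4,3.8,2,0,0,0],[4.4,3.8,5,0,0,0],[4.4,3.8,8,0,0,0],[4.4,3.8,11,0,0,0],[4.4,3.8,13,0,0,0],[4.4,3.8,14.2,0,0,0],[4.4,3.8,14.2,0,0,0]]'
python3 -c "
from h import *
delta(.550,-.285,.012,-7.9)
p=enc('scene',(.563,-.19)); cv2.imwrite('pics/s1.png',p[120:400,150:400].repeat(2,0).repeat(2,1))"
```

```text
time: 2.2
eef_pos: [0.5478, -0.2875, 0.0108]
tcp_rot: [0.755, 0.656, -0.0, -0.002]
contact_force: [-0.6, -0.0, -0.3]
opening: 0.547
finger_force: 0.0
shift cm [ 0.27  0.18 -0.12] turn [-0.003 -0.002 -0.002]
scene 1163 c [ 0.5614 -0.2062] size [0.1565 0.0965] yaw -7.1 jig xy -0.2001 -0.4431
```

View pics/s1.png

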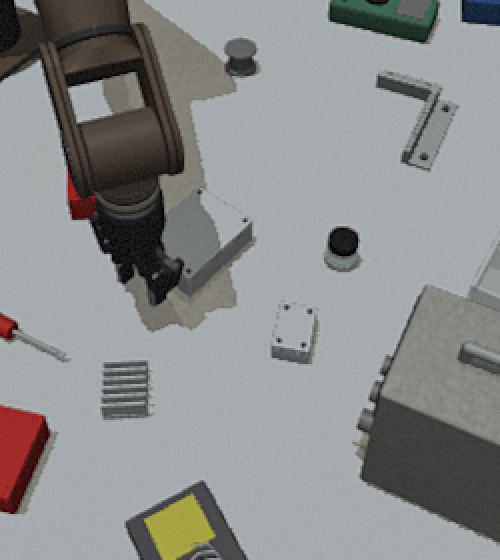

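The fingers stand behind the box's -y end, about (150,285) in the crop, with nothing else near. Now pushing along the arc.

```bash
python3 -m crank '[[1,0,0,0,0,0],[2,0,0,0,0,0],[2.5,0,0,0,0,0],[3,0,0,0,0,0],[4,0,0,0,0,-0.01],[5,-0.02,0,0,0,-0.02],[6,-0.05,0,0,0,-0.03],[7,-0.08,0,0,0,-0.04],[8,-0.13,0,0,0,-0.05],[9,-0.19,0,0,0,-0.062]]'
python3 -c "
from h import *
p=enc('top',(.57,-.13)); enc('scene',(.57,-.13))"
```

```text
time: 3.25
eef_pos: [0.5604, -0.1969, 0.0128]
tcp_rot: [0.733, 0.68, 0.0, 0.0]
contact_force: [0.5, -5.2, 3.0]
opening: 0.549
finger_force: 2.2
top 720 c [ 0.5659 -0.1136] size [0.1087 0.0953] yaw -4.96 jig xy -0.1845 -0.3516
scene 681 c [ 0.5652 -0.134 ] size [0.1487 0.0949] yaw -3.93 jig xy -0.1876 -0.3719
```

```bash
python3 -m crank '[[1.5,-0.01,0,0,0,-0.015],[3,-0.05,0,0,0,-0.03],[4.5,-0.1,0,0,0,-0.046],[6,-0.19,0,0,0,-0.062],[7.5,-0.29,0,0,0,-0.077],[9,-0.42,0,0,0,-0.093],[10.5,-0.57,0,0,0,-0.108],[12,-0.74,0,0,0,-0.124],[13.5,-0.94,0,0,0,-0.139],[15,-1.16,0,0,0,-0.155]]'
python3 -c "
from h import *
p=enc('top',(.57,.03)); enc('scene',(.57,.03)); cv2.imwrite('pics/t2.png',p[120:300,120:380].repeat(3,0).repeat(3,1)); delta(*(JC+EX*-.14+EY*(-.072-.0735)),.012,6.9)"
```

```text
time: 4.35
eef_pos: [0.5599, -0.046, 0.0127]
tcp_rot: [0.678, 0.735, 0.0, -0.0]
contact_force: [0.4, -1.9, -1.2]
opening: 0.552
finger_force: 0.8
top 313 c [0.5537 0.081 ] size [0.0383 0.101 ] yaw 77.97 jig xy -0.1733 -0.157
scene 361 c [0.5611 0.0191] size [0.0817 0.1528] yaw 4.23 jig xy -0.1733 -0.2194
shift cm [13.88  3.73  0.07] turn [-0.001 -0.001 -0.039]
```

View pics/t2.png

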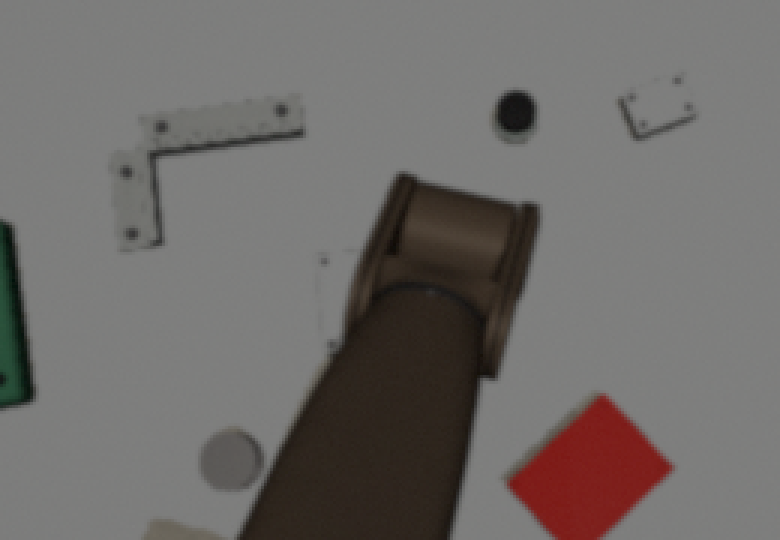

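The box, at roughly (325,300) in the crop, is following in front of the fingers. Continuing to just short of the stop line.

```bash
python3 -m crank '[[1.4,-0.01,0,0,0,-0.014],[2.8,-0.04,0,0,0,-0.029],[4.1,-0.08,0,0,0,-0.04],[5.5,-0.14,0,0,0,-0.04],[7,-0.2,0,0,0,-0.04],[8.5,-0.26,0,0,0,-0.04],[10,-0.32,0,0,0,-0.04],[11.5,-0.38,0,0,0,-0.04],[12.8,-0.43,0,0,0,-0.04],[13.6,-0.46,0,0,0,-0.04]]'
python3 -m crank '[[0,0,0,0,0,0],[-1,0,0,0,0,0],[-3,0,0,0,0,0],[-4,0,-4,0,0,0],[-4,0,-8,0,0,0],[-6,-3,-10,0,0,0],[-8,-6,-10,0,0,0],[-12,-6,-10,0,0,0],[-16,-6,-10,0,0,0],[-16,-6,-10,0,0,0]]'
python3 -c "
from h import *
enc('top',(.55,.16)); p=enc('scene',(.55,.16)); cv2.imwrite('pics/s2.png',p)"
```

```text
time: 5.45
eef_pos: [0.5446, 0.0892, 0.0129]
tcp_rot: [0.663, 0.748, -0.0, 0.0]
contact_force: [1.1, -5.6, 3.6]
opening: 0.548
finger_force: 2.4
time: 6.45
eef_pos: [0.5042, -0.0822, 0.1128]
tcp_rot: [0.666, 0.746, 0.0, 0.0]
contact_force: [-0.1, 0.6, 0.8]
opening: 0.548
finger_force: 0.0
top 1483 c [0.5356 0.1645] size [0.0955 0.1258] yaw 6.65 jig xy -0.1811 -0.0719
scene 804 c [0.5348 0.1625] size [0.096 0.132] yaw 7.49 jig xy -0.1822 -0.0738
```

View pics/s2.png

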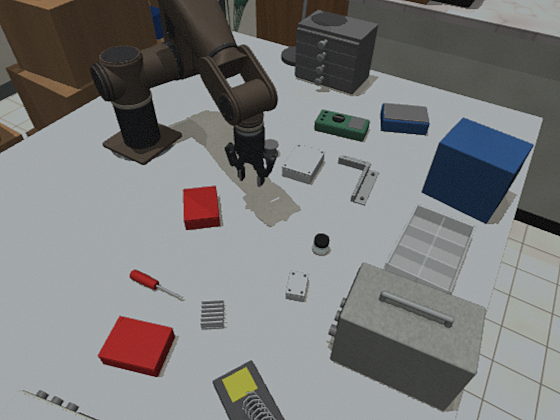

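The box at (303,162) is aligned with the jig, about 10 mm short of the stop line. Next I move to its -x side, turning a quarter.

```bash
python3 -c "
from h import *
print(ctrl.get_state()['qpos'].round(2))
delta(*(JC+EX*-.2545+EY*-.073),.11,96.9)"
```

```text
[-0.36  0.06  2.07  0.    1.01 -0.47]
shift cm [23.67 -1.33  0.25] turn [ 0.    -0.002 -1.575]
```

```bash
python3 -m crank '[[2,-2,-2,0,0,-0.13],[5,-3,-2,0,0,-0.26],[8,-3,-2,0,0,-0.39],[11,-3,-2,0,0,-0.52],[14,-3,-2,0,0,-0.65],[16,-3,-2,0,0,-0.78],[18,-2.5,-2,0,0,-0.91],[20,-2,-2,0,0,-1.04],[22,-1.5,-2,0,0,-1.17],[23.7,-1.3,-2,0,0,-1.3]]'
python3 -m crank '[[0,0,0,0,0,-0.13],[0,0,0,0,0,-0.275],[0,0,0,0,0,-0.275],[0,0,0,0,0,-0.275]]'
python3 -c "
from h import *
delta(*(JC+EX*-.2545+EY*-.073),.012,96.9)"
```

```text
time: 7.55
eef_pos: [0.4621, 0.1578, 0.1321]
tcp_rot: [0.072, 0.997, 0.0, -0.001]
contact_force: [-0.6, 0.2, -0.2]
opening: 0.551
finger_force: 0.0
time: 7.95
eef_pos: [0.4623, 0.1564, 0.1323]
tcp_rot: [-0.061, 0.998, 0.0, -0.001]
contact_force: [-0.5, -0.0, 0.3]
opening: 0.552
finger_force: 0.0
shift cm [-0.05 -0.18 12.03] turn [ 0.    -0.001  0.001]
```

```bash
python3 -m crank '[[0,0,4,0,0,0],[0,-0.2,8,0,0,0],[0,-0.2,10.5,0,0,0],[0,-0.2,12,0,0,0],[0,-0.2,12,0,0,0]]'
python3 -m crank '[[-0.8,0,0,0,0,0],[-1.4,0,0,0,0,0],[-2.5,0,0,0,0,0],[-4,0,0,0,0,0],[-5.5,0,0,0,0,0],[-7,0,0,0,0,0],[-8.5,0,0,0,0,0],[-10,0,0,0,0,0],[-11.5,0,0,0,0,0],[-13,0,0,0,0,0]]'
python3 -m crank '[[-0.3,0,0,0,0,0],[-0.6,0,0,0,0,0],[-0.9,0,0,0,0,0],[-1.2,0,0,0,0,0],[-1.4,0,0,0,0,0]]'
python3 -c "
from h import *
s=ctrl.get_state(); w=s['eef_pos'][:2]-JC; print('tcp jig',w@EX,w@EY)
enc('scene',(.66,.17))"
```

```text
time: 8.45
eef_pos: [0.4607, 0.1535, 0.0101]
tcp_rot: [-0.06, 0.998, -0.0, -0.003]
contact_force: [-0.3, 0.1, 0.4]
opening: 0.548
finger_force: 0.0
time: 9.45
eef_pos: [0.5934, 0.17, 0.0135]
tcp_rot: [-0.061, 0.998, 0.0, -0.0]
contact_force: [-4.1, -0.7, 1.5]
opening: 0.549
finger_force: 1.9
time: 9.95
eef_pos: [0.606, 0.1716, 0.0128]
tcp_rot: [-0.062, 0.998, 0.0, -0.0]
contact_force: [-4.9, -0.9, 3.5]
opening: 0.552
finger_force: 2.4
tcp jig -0.11037013774217955 -0.07339020951846911
scene 895 c [0.6536 0.1781] size [0.1158 0.1327] yaw 7.45 jig xy -0.0624 -0.0726
```

```bash
python3 -m crank '[[-0.1,0,0,0,0,0],[-0.2,0,0,0,0,0],[-0.3,0,0,0,0,0],[-0.3,0,0,0,0,0]]'; python3 -m crank '[[-0.1,0,0,0,0,0],[-0.2,0,0,0,0,0],[-0.2,0,0,0,0,0]]';python3 -m crank '[[-0.1,0,0,0,0,0],[-0.1,0,0,0,0,0]]'
```

```text
time: 10.4
eef_pos: [0.6089, 0.1719, 0.0127]
tcp_rot: [-0.062, 0.998, -0.0, -0.001]
contact_force: [-5.0, 0.4, 4.5]
opening: 0.548
finger_force: 2.6
time: 10.7
eef_pos: [0.6088, 0.1719, 0.0127]
tcp_rot: [-0.062, 0.998, -0.0, -0.004]
contact_force: [-10.7, -1.5, 9.6]
opening: 0.55
finger_force: 5.7
time: 10.9
eef_pos: [0.6087, 0.1719, 0.0127]
tcp_rot: [-0.062, 0.998, -0.0, -0.005]
contact_force: [-14.7, -2.3, 10.8]
opening: 0.55
finger_force: 7.2
```

It's flat on the back rail: motion stopped and the force rose. Back off and go round to the -y end.

```bash
python3 -m crank '[[1,0,0,0,0,0],[3,0,0,0,0,0],[4,0,-3,0,0,0],[4,0,-7,0,0,0],[4,0,-12,0,0,0],[4,0,-12,0,0,0]]' 
python3 -c "
from h import *
enc('top',(.66,.18));enc('scene',(.66,.18));
delta(*(JC+EX*-.050+EY*-.1665),.13,6.9)"
```

```text
time: 11.5
eef_pos: [0.579, 0.1681, 0.142]
tcp_rot: [-0.062, 0.998, 0.001, 0.01]
contact_force: [0.6, 0.5, 1.2]
opening: 0.552
finger_force: 0.0
top 634 c [0.6707 0.1525] size [0.0963 0.0676] yaw -83.51 jig xy -0.0485 -0.1001
scene 876 c [0.6669 0.1782] size [0.0954 0.1303] yaw 6.89 jig xy -0.0492 -0.0741
shift cm [-9.17 -9.31  0.59] turn [0.006 0.006 1.573]
```

```bash
python3 -m crank '[[-1,-1,0,0,0,0.14],[-2,-2,0,0,0,0.28],[-3,-3,0,0,0,0.42],[-4,-4,0,0,0,0.56],[-5,-5,0,0,0,0.7],[-6,-6,0,0,0,0.84],[-7,-7,0,0,0,0.98],[-8,-8,0,0,0,1.12],[-9,-9,0,0,0,1.26],[-9.2,-9.3,0,0,0,1.4]]' 0.4
python3 -m crank '[[0,0,0,0,0,0.12],[0,0,0,0,0,0.17],[0,0,0,0,0,0.17],[0,0,0,0,0,0.17]]'
python3 -c "
from h import *
enc('top',(.66,.18));
delta(*(JC+EX*-.050+EY*-.1665),.013,6.9)"
```

```text
time: 12.6
eef_pos: [0.6755, 0.0852, 0.1298]
tcp_rot: [0.599, 0.801, -0.001, -0.001]
contact_force: [0.3, -0.3, 0.9]
opening: 0.401
finger_force: 0.0
time: 13.0
eef_pos: [0.6746, 0.0863, 0.1308]
tcp_rot: [0.662, 0.75, -0.001, -0.001]
contact_force: [-0.7, -0.6, 0.3]
opening: 0.401
finger_force: 0.0
top 0 c [0. 0.] size [0. 0.] yaw -90.0 jig xy -0.7326 -0.1709
shift cm [-0.03  0.26 11.82] turn [-0.001 -0.     0.004]
```

```bash
python3 -m crank '[[0,0.2,4,0,0,0],[0,0.2,8,0,0,0],[0,0.2,10.5,0,0,0],[0,0.2,11.8,0,0,0],[0,0.2,11.8,0,0,0]]'
python3 -m crank '[[0.7,0,0,0,0,0],[1.2,0,0,0,0,0],[1.6,0,0,0,0,0],[1.9,0,0,0,0,0],[2.2,0,0,0,0,0],[2.4,0,0,0,0,0],[2.5,0,0,0,0,0]]'
python3 -m crank '[[0.2,0,0,0,0,0],[0.3,0,0,0,0,0],[0.3,0,0,0,0,0]]'
python3 -m crank '[[0.1,0,0,0,0,0],[0.2,0,0,0,0,0],[0.2,0,0,0,0,0]]'
python3 -c "
from h import *
s=ctrl.get_state(); w=s['eef_pos'][:2]-JC; print('tcp jig',w@EX,w@EY)"
```

```text
time: 13.55
eef_pos: [0.6754, 0.0866, 0.012]
tcp_rot: [0.662, 0.75, -0.001, -0.002]
contact_force: [-0.7, 0.6, 0.7]
opening: 0.4
finger_force: 0.0
time: 14.25
eef_pos: [0.6751, 0.1101, 0.0161]
tcp_rot: [0.662, 0.75, -0.0, 0.001]
contact_force: [0.2, -5.7, 4.3]
opening: 0.401
finger_force: 2.8
time: 14.55
eef_pos: [0.6748, 0.113, 0.0161]
tcp_rot: [0.662, 0.75, -0.0, 0.001]
contact_force: [-0.3, -5.0, 4.7]
opening: 0.399
finger_force: 2.4
time: 14.85
eef_pos: [0.6745, 0.115, 0.016]
tcp_rot: [0.662, 0.75, -0.0, 0.001]
contact_force: [-0.9, -5.5, 3.7]
opening: 0.403
finger_force: 2.5
tcp jig -0.049206020217843274 -0.13781248906797047
```

```bash
python3 -m crank '[[0.1,0,0,0,0,0],[0.2,0,0,0,0,0],[0.2,0,0,0,0,0]]'
python3 -m crank '[[0.1,0,0,0,0,0],[0.2,0,0,0,0,0],[0.2,0,0,0,0,0]]'
python3 -m crank '[[0.1,0,0,0,0,0],[0.1,0,0,0,0,0]]'
```

```text
time: 15.15
eef_pos: [0.6743, 0.1165, 0.0161]
tcp_rot: [0.662, 0.75, -0.0, 0.002]
contact_force: [-1.0, -6.5, 3.9]
opening: 0.401
finger_force: 3.1
time: 15.45
eef_pos: [0.6743, 0.1165, 0.0161]
tcp_rot: [0.662, 0.75, -0.001, 0.003]
contact_force: [-0.3, -11.5, 3.7]
opening: 0.401
finger_force: 5.6
time: 15.65
eef_pos: [0.6743, 0.1165, 0.0161]
tcp_rot: [0.662, 0.75, -0.002, 0.003]
contact_force: [0.1, -14.7, 3.8]
opening: 0.401
finger_force: 6.9
```

Against the stop. Back off, get clear, and check.

```bash
python3 -m crank '[[-1,0,0,0,0,0],[-3,0,0,0,0,0],[-4,0,-4,0,0,0],[-5,0,-9,0,0,0],[-9,-3,-12,0,0,0],[-14,-6,-12,0,0,0],[-19,-9,-12,0,0,0],[-24,-12,-12,0,0,0],[-28,-12,-12,0,0,0],[-28,-12,-12,0,0,0]]'
python3 -c "
from h import *
p=enc('top',(.667,.19)); q=enc('scene',(.667,.19))
a=cv2.resize(p[130:250,130:290],None,fx=3,fy=3,interpolation=2); b=cv2.resize(q[120:240,260:420],None,fx=3,fy=3,interpolation=2)
m=np.hstack([a,b]); cv2.imwrite('pics/end.png',cv2.resize(m,(800,300)))"
```

```text
time: 16.65
eef_pos: [0.5871, -0.1755, 0.1347]
tcp_rot: [0.663, 0.748, -0.0, 0.0]
contact_force: [0.9, 0.3, 0.4]
opening: 0.404
finger_force: 0.0
top 1399 c [0.6662 0.1912] size [0.0968 0.1259] yaw 7.63 jig xy -0.0483 -0.0612
scene 864 c [0.6658 0.1886] size [0.0949 0.1327] yaw 7.42 jig xy -0.049 -0.0637
```

View pics/end.png

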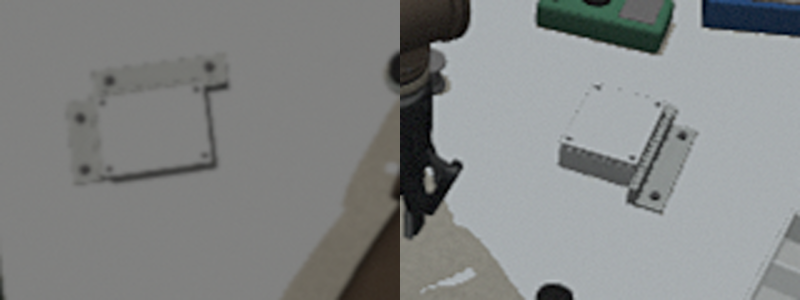

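Both views show the box flush in the corner, against the back rail and the end stop, with the hand clear. It measures x -0.0486, y -0.0625 in the jig frame, about 0.6° off parallel.

```bash
python3 -c "
from plant import ctrl
print(ctrl.sign_off())"
```

```text
the job is handed in; nothing more can be done
None
```

The large enclosure is seated in the corner jig against the back rail and end stop (about 1 mm and 0.6° off fully seated by camera), the hand is clear, nothing else was seen to move, and the job was handed in at about 17 s; no verdict was returned.

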